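# Put the bar stock away in its bolted case

## Robot

A 7-joint arm with a two-finger parallel gripper is mounted at the origin on a cart in front of the work surface, level with it; the furniture and walls round the work are solid. World frame = base frame: x ahead of the robot, y to its left, z up, the work surface at z = 0. Lengths are in m, angles in rad, forces in N, time in s.
With the tool pointing down it reaches from about 0.425 to 0.875 m from the base axis. Payload 4.7 kg.
Tool frame: the origin (TCP) lies at the very end of the fingers, on their centre line; the grasp point (between the pads) lies 19 mm behind it; z points along the fingers, y is the line along which they close (so a half turn about z gives the same grasp; the last joint's range is limited). The gripper opens to 87 mm and grips with 3 to 60 N. Pads are 19 mm wide; open, the fingers measure 117 mm over their backs; the gripper's body (75 mm by 190 mm) begins 51 mm behind the grasp point.
Start: joints at [1.211, 0.321, -0.07, 1.45, 0.023, 1.371, -0.057], TCP at [0.237, -0.605, 0.223] pointing down, gripper open.
Joint ranges: [-2.86, 2.86], [-0.3, 2.09], [-1.38, 1.24], [0.06, 2.45], [-1.56, 4.7], [0.09, 2.05], [-2.69, 2.69]. Speed limits (rad/s): [2.57, 2.57, 3.14, 3.14, 3.14, 3.14, 3.14].

## Interface

Orientations are given as a rotation vector (axis times angle).
In Python, from bench import ctrl gives the robot as it stands.
- The arm moves only by the shell command python3 -m jog 'ROWS' [FORCE]. ROWS is JSON, a list that holds one entry, the list of rows, each a list of 7 numbers: the shift along the tool's x, y, z in mm, then the turn, a rotation vector about the tool's x, y, z in degrees, then the finger opening in mm, from 0 to 87. A call has 1 to 10 rows; each row is the pose to reach, as a shift and turn from the pose commanded when the call began, along the tool's axes at that moment; what a row does not reach only later rows make up. A row lasts 1/10 s, in which the tool goes at most 50 mm and 8.59 degrees, less where a joint would pass 70% of its speed; a pose out of reach is approached as far as the arm can. A call with a gripper value outside its range is refused whole. The fingers move at their own pace and stop on an object; FORCE is the grip in N (left out, the last holds). Time passes only in rows, so rows that repeat a pose let the fingers close. It gives the time, the measured TCP pose, the force, the opening and the grip force at its end, in the units of the state.
- ctrl.get_state(): the state, without advancing time (a new reading comes with each control period).
- ctrl.get_image(name): name is "side" or "top" or "wrist"; returns a dict with "image" (384x512x3 uint8, red, green, blue), "depth" (384x512 float32, m along the optical axis (not along the pixel's ray), 0 where there is no reading), "fov_y" (degrees; the focal length in pixels is half the picture's height over the tangent of half this angle, whatever the lens; pixels are square), "cx", "cy" (the principal point, pixels), "rvec" (rotation vector, rad) and "tvec" (3), from world to camera coordinates, as OpenCV has them. Camera axes: x right, y down, z forward; pixel columns grow to the right and rows downward; lengths in m; the calibration is good to about 2 mm. A picture is of the moment at which its call begins.
- ctrl.close_job(): hands the job in; it is judged then, once.
The state is a dict: "time": time; "joint_positions": joint angles; "qd": joint speeds; "joint_torque": joint torques, N m; "position": TCP position; "tool_rot": TCP orientation; "ft_force": force on the tool from outside, world axes, zero at the start; "torque": the same for the moment, N m; "grip_width": opening from 0.0 (shut) to 1.0 (fully open); "grip_force": force on a finger pad.
Only numpy, scipy, OpenCV 4.12 (cv2) and the standard library are available. Lean on these libraries where they do the work, as an engineer would, in place of code of your own. Each camera call takes 0.05 s, during which the arm holds its last target. There are 200 camera calls.

## Task

Put the round steel bars away: draw the bolt on the case fully, slide the lid fully open, and lay every bar from the rack in a V rest of its own in the case. Then slide the lid fully shut and shoot the bolt fully home. The engraving pen stays in the rack, and the screwdriver is left alone.

Things in the scene. Friction and masses are not known exactly. Their poses are not given: they have to be found in the camera images.
- rod1: one plain round steel bar of a set of up to four alike (some may be absent), 16 mm in diameter, 110 mm long, 0.11 to 0.22 kg; origin at its middle, on its axis; its own x runs along the bar (either way round). It starts lying in a V rest of the rack, along the rack's x. Bars roll freely on a flat surface
- rod2: one plain round steel bar of a set of up to four alike (some may be absent), 16 mm in diameter, 110 mm long, 0.11 to 0.22 kg; origin at its middle, on its axis; its own x runs along the bar (either way round). It starts lying in a V rest of the rack, along the rack's x. Bars roll freely on a flat surface
- rod3: one plain round steel bar of a set of up to four alike (some may be absent), 16 mm in diameter, 110 mm long, 0.11 to 0.22 kg; origin at its middle, on its axis; its own x runs along the bar (either way round). It starts lying in a V rest of the rack, along the rack's x. Bars roll freely on a flat surface
- rod4: one plain round steel bar of a set of up to four alike (some may be absent), 16 mm in diameter, 110 mm long, 0.11 to 0.22 kg; origin at its middle, on its axis; its own x runs along the bar (either way round). It starts lying in a V rest of the rack, along the rack's x. Bars roll freely on a flat surface
- rack: open wooden tray, 146 (x) x 300 (y) x 40 mm high, fixed; origin under its centre, at worktop level; x away from its front, y to the left, turned at most 0.15 rad from the world's axes. Inside 134 x 288 mm, floor 5 mm thick. Bars lie across it along its x, 48 mm apart, with 32 mm clear between neighbours: open the fingers to about 45 mm, not wider
- pen: engraving pen, 126 mm long, 13 mm thick, slim metal barrel with a red end and a fine tip; lies in one of the rack's five rests among the bars; origin in the middle of its underside, x along it. Not part of the stock: it stays in the rack
- driver: small silver screwdriver, 57 x 14 x 14 mm, lying on the worktop between rack and case; origin in the middle of its underside. To be left alone
- case: wooden storage case, fixed; origin under the centre of its tray, at worktop level; x away from its front, y to the left, turned at most 0.15 rad from the world's axes. Inside 134 (x) x 240 (y) mm, floor 5 mm thick, walls 6 mm thick, 49 mm high. In front a block 50 mm high (x = -109 to -73 mm, y = -52 to 122 mm) carries the bolt
- lid (a joint): flat lid, 146 x 240 x 6 mm (top 56 mm above the worktop), slides level in the runners along the case's +x (away from the front). 0 = shut, 0.130 m = fully open; stays where it is left, takes about 3 N to slide. The bolt really locks it. Its keeper juts 33 mm out of its front edge (up to 75 mm high, at case y = 100 to 110 mm)
- lid_bar (a point): middle of the wooden pull bar on the lid, 76 mm above the worktop, 10 mm below the bar's top; the bar stands up from the lid, 12 mm thick (case x), 70 mm long (case y), 30 mm high; at case x = -20 mm when the lid is shut; moves with the lid
- bolt (a joint): steel barrel bolt along the case's y on the front block. 0 = fully shot, through the keeper on the lid's front edge (keeper at y = 100 to 110 mm); grows as it is drawn towards -y; 0.040 m = fully drawn (clear of the keeper from about 0.022). Takes about 2 N, stays where it is left; enters the keeper only if the lid is shut within about 2 mm
- bolt_knob (a point): on the axis of the bolt's upright knob, a steel cylinder 14 mm in diameter; this point is 92.5 mm above the worktop, 11 mm below the knob's top; at case x = -92 mm, y = 30 mm when shot; moves with the bolt. Round the knob nothing on the front block is higher than 70 mm (the keeper: 75 mm)
- rack_rests (a point): centre of the rack's middle rest, on the axis of a bar lying there (31 mm above the worktop). Two 8 mm thick toothed ribs along y, at rack x = -35 and +35 mm, tooth tips 44 mm high, form five 90-degree V rests at y = -96, -48, 0, 48, 96 mm. Fingers go down between the ribs, one on either side of a bar
- case_rests (a point): over the case's centre, at the height of a stored bar's axis (31 mm above the worktop). Ribs like the rack's (at case x = -35 and +35 mm, tooth tips 44 mm high) form four 90-degree V rests at y = -72, -24, 24, 72 mm, where bars lie along the case's x, 12 mm of play at each end, under the lid
- runners (a point): midway between the rear ends of the lid's two aluminium runners, which are 62 mm high, at case y = -127 and +127 mm, and reach from case x = -73 to 217 mm

How it is judged:
On the way, in this order (a step that is already met when the one before it is completed fails the run):
1. the bolt is drawn (more than 35 mm) (value of joint bolt above 0.035 m), for 0.2 s.
2. the lid is slid open (more than 120 mm) (value of joint lid above 0.12 m), for 0.2 s.
3. every bar lies in a rest of the case (x of rod1 in the frame of case between -0.016 and 0.016 m and y of rod1 in the frame of case between -0.085 and 0.085 m and z of rod1 in the frame of case between 0.024 and 0.037 m and angle between the x axis of each of rod1, rod2, rod3, rod4 and the x axis of case, either way round below 0.12 rad and linear speed of each of rod1, rod2, rod3, rod4 below 0.05 m/s and x of rod2 in the frame of case between -0.016 and 0.016 m and y of rod2 in the frame of case between -0.085 and 0.085 m and z of rod2 in the frame of case between 0.024 and 0.037 m and x of rod3 in the frame of case between -0.016 and 0.016 m and y of rod3 in the frame of case between -0.085 and 0.085 m and z of rod3 in the frame of case between 0.024 and 0.037 m and x of rod4 in the frame of case between -0.016 and 0.016 m and y of rod4 in the frame of case between -0.085 and 0.085 m and z of rod4 in the frame of case between 0.024 and 0.037 m), for 0.3 s.
4. the lid is shut (within 5 mm) (value of joint lid below 0.005 m), for 0.2 s.
5. the bolt is shot home (within 6 mm) (value of joint bolt below 0.006 m), for 0.2 s.
At the end, for the whole second after the job is handed in: Every bar present lies still in a V rest of the case (within 16 mm of the middle lengthwise, along the rest within 0.12 rad, down in the V), the lid is shut within 5 mm, the bolt is shot within 6 mm, and the pen is still in the rack (all of step 3 and value of joint lid below 0.005 m and value of joint bolt below 0.006 m and x of pen in the frame of rack between -0.08 and 0.08 m and y of pen in the frame of rack between -0.14 and 0.14 m and z of pen in the frame of rack below 0.06 m); the robot touches nothing.
It fails at once if the screwdriver is moved more than 4 cm (distance of driver from where it was at the start of the episode above 0.04 m).
Of rod1, rod2, rod3, rod4 only 3 to 4 are there at a start; the rules pass over those that are not, and their reading is None.
At some moment in a run one of rod1, rod2, rod3, rod4 may be knocked a few centimetres aside while the robot is not near it.
Once in a run the grip may slacken for a moment while it holds something.
It also fails if it takes over 200 s, if anything falls off the work surface, if the arm or the gripper's body presses on something with over 40 N, if the wrist force passes 120 N, or if a joint passes its speed limit or range.

## Working session

There is one attempt and no reset: what is moved stays moved. The work goes in short steps, Python scripts to look and compute and a shell command to move; the robot and the scene stay as the last step left them, time stands still between calls to the robot, and variables do not carry over. Pictures are saved under pics/ and viewed, at most 14 in all, crops included, and the job is handed in when it is done.

```bash
ls; mkdir -p pics
cat > h.py <<'E'
import numpy as np, cv2
from bench import ctrl
from scipy.spatial.transform import Rotation as R
def img(name,save=None):
    d=ctrl.get_image(name)
    if save: cv2.imwrite('pics/'+save,d['image'][:,:,::-1])
    return d
def cloud(d):
    z=d['depth']; h,w=z.shape; f=h/2/np.tan(np.radians(d['fov_y'])/2)
    u,v=np.meshgrid(np.arange(w),np.arange(h))
    p=np.stack([(u-d['cx'])/f*z,(v-d['cy'])/f*z,z],-1)
    M=R.from_rotvec(np.ravel(d['rvec'])).as_matrix()
    P=(p-np.ravel(d['tvec']))@M
    P[z==0]=np.nan
    return P
def tool(): 
    s=ctrl.get_state(); return np.array(s['position']),R.from_rotvec(s['tool_rot']).as_matrix(),s
def go(target,yaw=None):
    "shift in tool axes (mm) to world target; angle from tool y to direction yaw(rad,world)"
    p,M,s=tool(); print('shift',np.round(M.T@(np.array(target)-p)*1e3,1))
    if yaw is not None:
        y=M[:,1]; a=np.arctan2(y[1],y[0]); d=(yaw-a+np.pi/2)%np.pi-np.pi/2
        print('turn about tool z deg',np.degrees(-d).round(2))
E
python3 - <<'E'
from h import *
for n in('top','side'):
    d=img(n,n+'0.png'); P=cloud(d); np.save(n+'.npy',P); print(n,d['fov_y'],d['rvec'],d['tvec'],P[192,256])
p,M,s=tool();print(p,M.round(3),s)
E
```

```text
pics
top 51.369521911398536 [ 2.15223181 -2.17836361  0.1389397 ] [-0.06476912  0.58758207  1.20628042] [ 0.59530999 -0.07825114  0.0023191 ]
side 54.500540196496516 [ 0.63699274 -2.43377203  1.38803519] [0.46223274 0.2534482  0.62865704] [ 0.66045233 -0.20669981  0.00117339]
[ 0.23713891 -0.60466181  0.22157273] [[ 0.931  0.365 -0.001]
 [ 0.365 -0.931  0.002]
 [-0.    -0.002 -1.   ]] {'time': 0.1, 'joint_positions': array([ 1.21108343,  0.32174162, -0.0700988 ,  1.45155893,  0.02260146,
        1.37080122, -0.05689107]), 'qd': array([ 0.00020299, -0.00039965,  0.00056652, -0.00172453,  0.00010393,
       -0.0002409 ,  0.0009407 ]), 'joint_torque': array([-5.04094041e-04, -4.92572057e+01, -4.06045401e-01, -3.13398314e+01,
       -6.41870778e-02,  3.95315664e-02,  7.69318126e-05]), 'position': array([ 0.23713891, -0.60466181,  0.22157273]), 'tool_rot': array([-3.08521952e+00, -5.83538256e-01,  6.41773675e-04]), 'ft_force': array([ 0.35528719, -0.42578366,  0.05544826]), 'torque': array([ 0.00948145, -0.03428671,  0.02161844]), 'grip_force': 0.0, 'grip_width': 1.0003098494545686}
```

View pics/top0.png

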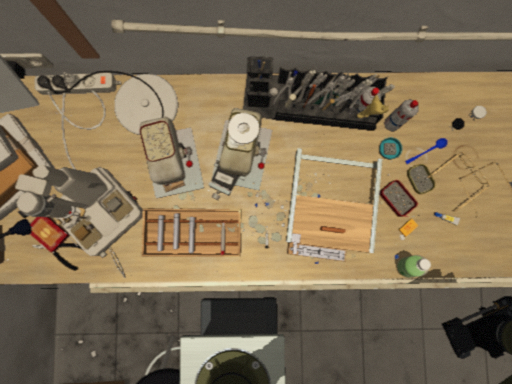

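View pics/side0.png

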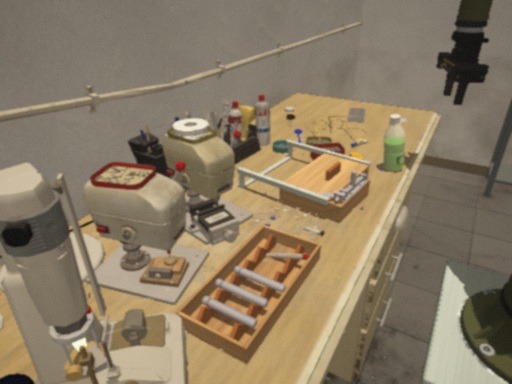

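Top view: the rack is at left (cols 143–241, rows 208–255). Three bars sit in rests at cols 160, 176 and 192, the rest at 207 is empty, and the pen is at 223. The case is at cols 288–380, rows 150–260, with its bolt block at the front. The screwdriver is near (265,235).

Run:
```python
from h import *
P=np.load('top.npy')
def reg(r0,r1,c0,c1,z0,z1):
    Q=P[r0:r1,c0:c1].reshape(-1,3); return Q[(Q[:,2]>z0)&(Q[:,2]<z1)]
def rect(Q,n):
    (c,s,a)=cv2.minAreaRect((Q[:,:2]*1e3).astype(np.float32)); print(n,len(Q),np.round(c,1),np.round(s,1),round(a,2))
rect(reg(195,265,133,250,.03,.05),'rack')
rect(reg(140,262,280,388,.058,.068),'runners')
rect(reg(240,270,280,360,.045,.054),'block')
rect(reg(190,262,280,388,.052,.066),'lid+run')
rect(reg(215,240,305,360,.078,.1),'bar')
Q=reg(235,268,285,360,.084,.12);print('knob',len(Q),Q.mean(0) if len(Q) else 0)
Q=reg(235,268,285,360,.06,.08);rect(Q,'bolt')
# rack rest: bars
for c in(160,176,192):
    Q=reg(210,252,c-5,c+6,.032,.045); print('bar',c,len(Q),np.median(Q,0).round(4), Q[:,0].min(),Q[:,0].max())
# pixel rows / z profile
print(P[255,283:385:2,2].round(3)); print(P[230,143:243:2,2].round(3))
im=cv2.imread('pics/top0.png');a=im[140:270,280:390];b=im[200:262,135:280]
a=cv2.resize(a,None,fx=4.4,fy=4.4,interpolation=cv2.INTER_CUBIC);cv2.imwrite('pics/c.png',a)
```

```text
rack 1599 [490.2 139.1] [332.9 187.6] 89.62
runners 1844 [ 549.2 -315.5] [263.9 318. ] 82.07
block 438 [ 410.3 -279.9] [216.2  60.1] 89.28
lid+run 4348 [ 495.1 -308.2] [265.9 222.5] 83.01
bar 97 [ 471.4 -304.7] [68.7 11.9] 81.51
knob 21 [ 0.40436037 -0.26423303  0.10219049]
bolt 309 [ 421.4 -275.3] [214.2  68. ] 89.29
bar 160 202 [0.4741 0.2172 0.0376] 0.4164376102182022 0.5387100697333121
bar 176 201 [0.4766 0.1688 0.0375] 0.4217338947820442 0.5380004254859194
bar 192 199 [0.4668 0.1201 0.0374] 0.4121936898526401 0.5375073374034555
[ 0.001 -0.    -0.002 -0.001 -0.001  0.001  0.005  0.004  0.049  0.05
  0.052  0.049  0.055  0.05   0.05   0.052  0.054  0.052  0.053  0.047
  0.055  0.052  0.05   0.06   0.064  0.065  0.067  0.068  0.065  0.07
  0.067  0.05   0.002 -0.001 -0.005  0.007  0.004 -0.001  0.002 -0.002
  0.005  0.001  0.002  0.001  0.003  0.002  0.006  0.002  0.001  0.001
 -0.   ]
[ 0.042  0.03   0.01   0.004  0.005  0.005  0.002  0.008  0.039  0.038
  0.03   0.003  0.008  0.009  0.005  0.003  0.037  0.039  0.007 -0.
  0.003  0.009  0.008  0.004  0.038  0.035  0.004  0.005 -0.     0.004
  0.005  0.01   0.006  0.002  0.004  0.006  0.006  0.005  0.004  0.002
  0.018  0.005  0.002  0.011  0.005  0.004  0.005  0.002  0.041  0.005]
```

View pics/c.png

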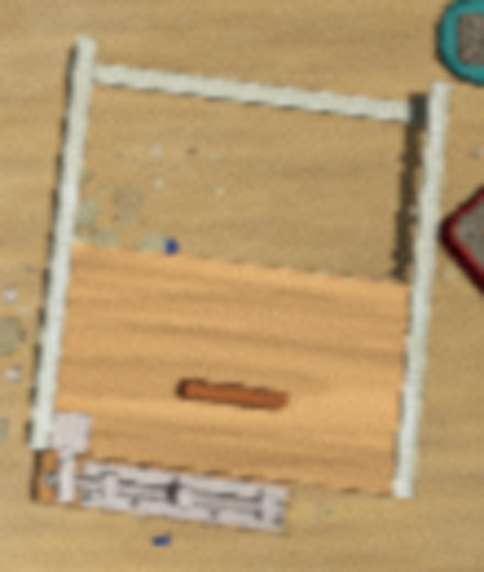

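The bolt's knob stands at crop (172,490), the pull bar runs (180–287, 395), and the lid is shut with the keeper at top left (68,430). Case yaw comes out near -0.146 rad, with its origin near (0.491,-0.308).

```bash
cat >> h.py <<'E'
CO=np.array([.4912,-.3077]); CY=-.146
def cw(x,y,z): # case mm -> world m
    c,s=np.cos(CY),np.sin(CY); return np.array([CO[0]+(c*x-s*y)/1e3,CO[1]+(s*x+c*y)/1e3,z/1e3])
def case(p): 
    c,s=np.cos(CY),np.sin(CY); d=(np.array(p)[...,:2]-CO)*1e3; return np.stack([c*d[...,0]+s*d[...,1],-s*d[...,0]+c*d[...,1]],-1)
E
python3 - <<'E'
from h import *
P=np.load('top.npy')
for c in(160,176,192,223):
    Q=P[215:250,c-6:c+7].reshape(-1,3); m=np.median(Q[Q[:,2]>.028],0)
    k=(Q[:,2]>(.034 if c<220 else .02))&(Q[:,2]<.042)&(abs(Q[:,1]-m[1])<.012)&(abs(Q[:,0]-.475)<.052); Q=Q[k]
    l=cv2.fitLine(Q[:,:2].astype(np.float32),cv2.DIST_HUBER,0,.001,.001).ravel(); print(c,len(Q),l,Q.min(0),Q.max(0))
B=P[240:285,390:440].reshape(-1,3);B=B[B[:,2]>.05];print('bottle',B.min(0),B.max(0))
B=P[215:255,245:285].reshape(-1,3);B=B[B[:,2]>.008];print('driver',B.min(0),B.max(0))
T=P.reshape(-1,3);T=T[(T[:,0]>.3)&(T[:,0]<.7)&(T[:,1]<.05)&(T[:,1]>-.5)];print(np.nanmax(T[:,2]))
print(cw(-92,30,92.5)); go(cw(-92,30,180),np.pi/2+CY)
E
```

```text
160 149 [0.99998766 0.004963   0.48025563 0.21731254] [0.42547918 0.20582511 0.03404545] [0.52321375 0.2282151  0.04195964]
176 146 [ 0.99995804 -0.00916393  0.47441146  0.16912448] [0.42482747 0.15732379 0.03407365] [0.52281695 0.17808694 0.04169119]
192 131 [ 0.99878854 -0.04920813  0.4732495   0.12082952] [0.42422331 0.1082772  0.0342203 ] [0.51584413 0.12957479 0.04194375]
223 97 [ 0.99998295 -0.00583913  0.45710707  0.0265857 ] [0.42301714 0.01612679 0.02019313] [0.50631417 0.03764737 0.04119378]
bottle [ 0.32686287 -0.55815127  0.05086997] [ 0.39461059 -0.50612271  0.17936582]
driver [ 0.42089619 -0.16548847  0.00804692] [ 0.52146024 -0.04154382  0.01450174]
0.25002007913951285
[ 0.40454325 -0.26463484  0.0925    ]
shift [ 280.  -255.3   42. ]
turn about tool z deg 29.79
```

```bash
python3 -m jog '[[[0,0,-50,0,0,0,45],[35,-32,-60,0,0,4,45],[70,-64,-60,0,0,8,45],[105,-96,-60,0,0,12,45],[140,-128,-60,0,0,16,45],[175,-160,-60,0,0,20,45],[210,-192,-60,0,0,24,45],[245,-224,-60,0,0,28,45],[280,-255,-60,0,0,29.8,45],[280,-255,-60,0,0,29.8,45]]]' 20
python3 - <<'E'
from h import *
d=img('wrist','w1.png');P=cloud(d);p,M,s=tool();print(s['joint_positions'])
Q=P.reshape(-1,3);q=case(Q)
k=(Q[:,2]>.085)&(Q[:,2]<.11)&(abs(q[:,0]+92)<20)&(abs(q[:,1]-30)<25);print('knob',k.sum(),np.median(q[k],0),q[k].min(0),q[k].max(0),Q[k,2].max())
k=(Q[:,2]>.082)&(Q[:,2]<.09)&(abs(q[:,0]+20)<20)&(abs(q[:,1])<45);print('bar',k.sum(),q[k].mean(0) if k.any() else 0)
go(cw(-92,30,73.5),np.pi/2+CY)
E
```

```text
time: 1.1
position: [0.4084, -0.2582, 0.2828]
tool_rot: [-3.132, 0.212, -0.002]
ft_force: [-0.0, 0.3, -0.2]
grip_width: 0.517
grip_force: 0.0
[ 0.85826866 -0.04675087 -0.32667453  1.74342397 -0.01508578  1.44230981
 -1.17589964]
knob 180 [-89.78235512  29.1098018 ] [-98.3752704   22.71986488] [-84.75995215  35.26290669] 0.10457246686526546
bar 825 [-19.93601683   0.67549987]
shift [ -1.6   2.8 209.1]
turn about tool z deg 0.4
```

View pics/w1.png

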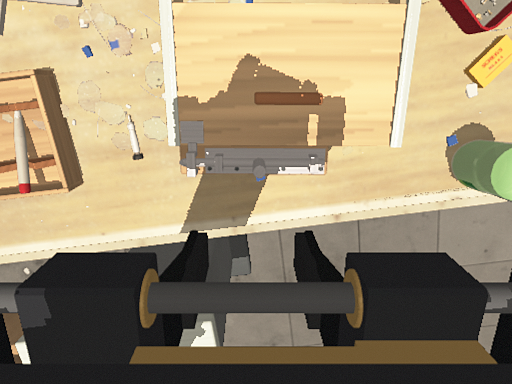

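The wrist view confirms the frame: knob at (260,170), pull bar at (288,98), keeper at (190,150). I'll go down around the knob.

```bash
python3 -m jog '[[[-1,3,45,0,0,0.4,45],[-1,3,90,0,0,0.4,45],[-1,3,135,0,0,0.4,45],[-1,3,175,0,0,0.4,45],[-1,3,200,0,0,0.4,45],[-1,3,208,0,0,0.4,45],[-1,3,208,0,0,0.4,10],[-1,3,208,0,0,0.4,10],[-1,3,208,0,0,0.4,10],[-1,3,208,0,0,0.4,10]]]' 20
python3 - <<'E'
from h import *
p,M,s=tool();print(case(p),p[2],s['grip_width']*87)
E
```

```text
time: 2.15
position: [0.4043, -0.2691, 0.076]
tool_rot: [3.131, -0.24, 0.003]
ft_force: [0.4, 0.4, -0.4]
grip_width: 0.238
grip_force: 0.0
[-91.55475336  25.59350066] 0.07598989383715128 20.745777611516303
```

```bash
python3 -m jog '[[[0,-4,2,0,0,0,20],[0,-4,2,0,0,0,10],[0,-4,2,0,0,0,10],[0,-4,2,0,0,0,10],[0,-4,2,0,0,0,10],[0,-4,2,0,0,0,10]]]' 20
python3 - <<'E'
from h import *
p,M,s=tool();print(case(p),p[2],s['grip_width']*87)
E
```

```text
time: 2.75
position: [0.4042, -0.2652, 0.0728]
tool_rot: [3.131, -0.241, 0.001]
ft_force: [0.6, -4.0, 0.0]
grip_width: 0.155
grip_force: 20.0
[-92.27958048  29.33928428] 0.07282228850753719 13.458616037213531
```

```bash
python3 -m jog '[[[0,7,0,0,0,0,10],[0,14,0,0,0,0,10],[0,21,0,0,0,0,10],[0,28,0,0,0,0,10],[0,35,0,0,0,0,10],[0,40,0,0,0,0,10],[0,40.5,0,0,0,0,10],[0,40.5,0,0,0,0,10],[0,40.5,0,0,0,0,10]]]'
python3 - <<'E'
from h import *
p,M,s=tool();print(case(p),p[2],s['grip_width']*87)
E
```

```text
time: 3.65
position: [0.3985, -0.305, 0.0728]
tool_rot: [3.131, -0.24, 0.002]
ft_force: [3.7, -0.9, 0.7]
grip_width: 0.153
grip_force: 20.0
[-92.13010662 -10.77853491] 0.07278130478057775 13.326710792969074
```

```bash
python3 -m jog '[[[0,40,0,0,0,0,45],[0,40,0,0,0,0,45],[0,40,0,0,0,0,45],[0,40,-30,0,0,0,45],[0,40,-60,0,0,0,45]]]' >/dev/null
python3 -m jog '[[[0,0,-15,0,0,-8,45],[7,-1,-15,0,0,-16,45],[14,-2,-15,0,0,-24,45],[21,-3,-15,0,0,-32,45],[28,-4,-15,0,0,-40,45],[35,-6,-15,0,0,-48,45],[43,-8,-15,0,0,-56,45],[51,-10,-15,0,0,-64,45],[60,-11,-15,0,0,-72,45],[72,-11,-15,0,0,-80,45]]]'
python3 -m jog '[[[0,0,0,0,0,-8,45],[0,0,0,0,0,-9,45],[0,0,0,0,0,-9,45],[0,0,0,0,0,-9,45]]]'
python3 - <<'E'
from h import *
d=img('wrist','w2.png');P=cloud(d);p,M,s=tool();print(s['joint_positions'],case(p),p[2])
Q=P.reshape(-1,3);q=case(Q)
k=(Q[:,2]>.08)&(Q[:,2]<.09)&(abs(q[:,0]+20)<20)&(abs(q[:,1])<45);print('bar',k.sum(),q[k].mean(0) if k.any() else 0)
k=(Q[:,2]>.095)&(Q[:,2]<.11)&(abs(q[:,0]+92)<20)&(abs(q[:,1])<45);print('knob',k.sum(),q[k].mean(0) if k.any() else 0)
go(cw(-20,0,62),CY)
E
```

```text
time: 5.15
position: [0.4626, -0.3438, 0.1462]
tool_rot: [-2.546, -1.834, 0.005]
ft_force: [0.3, -0.1, 0.0]
grip_width: 0.52
grip_force: 0.0
time: 5.55
position: [0.4636, -0.3441, 0.1471]
tool_rot: [-2.405, -2.02, 0.002]
ft_force: [-0.1, 0.7, -0.5]
grip_width: 0.515
grip_force: 0.0
[ 0.96607218  0.24615712 -0.43065894  1.7196784   0.10986234  1.20048265
  0.33386751] [-21.73313421 -39.99594031] 0.14725914737678242
bar 1823 [-20.44945279   2.11843555]
knob 452 [-91.20359556  -8.60803058]
shift [40.   0.7 85.3]
turn about tool z deg -1.55
```

```bash
python3 -m jog '[[[20,1,0,0,0,-1.5,45],[41,1,0,0,0,-1.5,45],[41,1,40,0,0,-1.5,45],[41,1,70,0,0,-1.5,45],[41,1,85,0,0,-1.5,40],[41,1,85,0,0,-1.5,8],[41,1,85,0,0,-1.5,8],[41,1,85,0,0,-1.5,8],[41,1,85,0,0,-1.5,8],[41,1,85,0,0,-1.5,8]]]' 30
python3 -m jog '[[[0,0,0,0,0,0,8],[0,0,0,0,0,0,8],[0,0,0,0,0,0,8]]]' >/dev/null
python3 - <<'E'
from h import *
p,M,s=tool();print(case(p),p[2],s['grip_width']*87,s['grip_force'],s['ft_force'])
go(cw(110,0,62),CY)
E
```

```text
time: 6.6
position: [0.4725, -0.3043, 0.0637]
tool_rot: [2.376, 2.054, -0.001]
ft_force: [-2.8, 0.8, 5.0]
grip_width: 0.136
grip_force: 30.0
[-18.72258477   0.60624963] 0.06367147542460166 11.838738077589642 29.999154503457248 [-2.00947669  0.90905541  5.19424604]
shift [ -0.8 128.7   1.8]
turn about tool z deg 0.09
```

```bash
python3 -m jog '[[[0,14,-1,0,0,0,8],[0,30,-1,0,0,0,8],[0,47,-1,0,0,0,8],[0,64,-1,0,0,0,8],[0,81,-1,0,0,0,8],[0,98,-1,0,0,0,8],[0,113,-1,0,0,0,8],[0,125,-1,0,0,0,8],[0,131,-1,0,0,0,8],[0,131,-1,0,0,0,8]]]'
python3 -m jog '[[[0,0,0,0,0,0,8],[0,0,0,0,0,0,8],[0,0,0,0,0,0,8]]]'
python3 - <<'E'
from h import *
p,M,s=tool();print(case(p),p[2],s['grip_width']*87,s['grip_force'],s['ft_force'])
E
```

```text
time: 7.9
position: [0.5996, -0.3223, 0.0637]
tool_rot: [-2.372, -2.051, 0.006]
ft_force: [-9.5, 3.9, 7.4]
grip_width: 0.134
grip_force: 30.0
time: 8.2
position: [0.5996, -0.3222, 0.0637]
tool_rot: [-2.373, -2.052, 0.005]
ft_force: [-8.2, 2.8, 7.4]
grip_width: 0.136
grip_force: 30.0
[109.3895842    1.42492581] 0.06371584867907687 11.869309334904361 30.015656275791116 [-8.23327764  2.82689758  7.37887331]
```

```bash
python3 -m jog '[[[0,0,0,0,0,0,45],[0,0,0,0,0,0,45],[0,0,-2,0,0,0,45],[0,0,-50,0,0,0,45],[0,-20,-100,0,0,0,45],[0,-60,-150,0,0,0,45],[0,-100,-200,0,0,0,45],[0,-130,-210,0,0,0,45],[0,-130,-210,0,0,0,45],[0,-130,-210,0,0,0,45]]]'
python3 - <<'E'
from h import *
P=np.load('top.npy').reshape(-1,3)
for y in np.arange(.22,.36,.02):
    k=(abs(P[:,1]-y-.01)<.01)&(P[:,0]>.42)&(P[:,0]<.53);print(round(y,2),np.nanmax(P[k,2]).round(3),end=' ')
p,M,s=tool();print(case(p),s['joint_positions'])
go([.475,.145,.27],np.pi/2)
E
```

```text
time: 9.2
position: [0.4735, -0.3048, 0.2756]
tool_rot: [2.374, 2.05, -0.0]
ft_force: [0.2, -0.2, 0.4]
grip_width: 0.52
grip_force: 0.0
0.22 0.046 0.24 0.049 0.26 0.049 0.28 0.057 0.3 0.07 0.32 0.067 0.34 0.106 [-17.94949854   0.26802044] [ 0.93913741  0.13758893 -0.45919257  1.58046839  0.06314904  1.43352667
  0.32903986]
shift [445.3 -64.1   4. ]
turn about tool z deg 81.62
```

```bash
python3 -m jog '[[[45,-6,0,0,0,8,45],[90,-12,0,0,0,16,45],[134,-19,0,0,0,24,45],[178,-25,0,0,0,32,45],[223,-32,0,0,0,40,45],[267,-38,0,0,0,48,45],[312,-45,0,0,0,56,45],[356,-51,0,0,0,64,45],[400,-58,0,0,0,72,45],[445,-64,0,0,0,80,45]]]'
python3 -m jog '[[[0,0,0,0,0,1.6,45],[0,0,0,0,0,1.6,45],[0,0,0,0,0,1.6,45],[0,0,0,0,0,1.6,45],[0,0,0,0,0,1.6,45]]]'
python3 - <<'E'
from h import *
d=img('wrist','w3.png');P=cloud(d);np.save('w3.npy',P);p,M,s=tool();print(s['joint_positions'])
Q=P.reshape(-1,3)
for y in(.217,.169,.121,.073,.025):
    k=(Q[:,2]>.035)&(Q[:,2]<.043)&(abs(Q[:,1]-y)<.014)&(abs(Q[:,0]-.475)<.052);L=Q[k]
    if len(L)<20: print(y,len(L));continue
    l=cv2.fitLine(L[:,:2].astype(np.float32),cv2.DIST_HUBER,0,.001,.001).ravel();print(y,k.sum(),l.round(4))
go([.475,.217,.27],np.pi/2)
E
```

```text
time: 10.2
position: [0.4746, 0.1353, 0.2721]
tool_rot: [-3.138, -0.117, 0.002]
ft_force: [1.1, -0.3, -0.8]
grip_width: 0.51
grip_force: 0.0
time: 10.7
position: [0.475, 0.1312, 0.2731]
tool_rot: [3.14, 0.076, -0.001]
ft_force: [-0.7, 0.7, -1.2]
grip_width: 0.517
grip_force: 0.0
[ 0.574541   -0.00956094 -0.88123492  1.72440411 -0.00714775  1.42383088
 -1.82798476]
0.217 904 [ 0.9999 -0.0116  0.4753  0.2178]
0.169 923 [ 0.9998 -0.0213  0.4773  0.1701]
0.121 836 [ 0.9998 -0.0177  0.4719  0.1223]
0.073 6
0.025 60 [ 0.9768 -0.2143  0.4271  0.0272]
shift [  4.2 -85.5   3.2]
turn about tool z deg 2.77
```

View pics/w3.png

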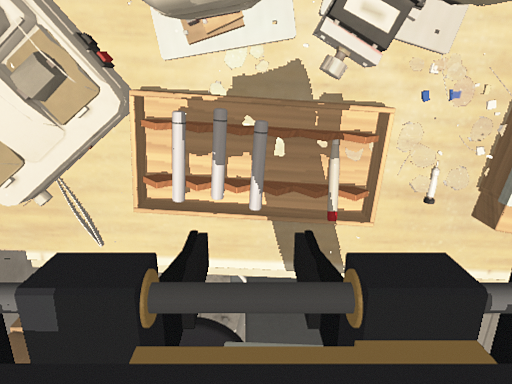

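Wrist view: bars at cols 179, 219 and 258 (rows 110–210), an empty rest next, and the red-ended pen at col 334. That makes three bars present. Next I'll measure the bar ends.

Run:
```python
from h import *
Q=np.load('w3.npy').reshape(-1,3);T=np.load('top.npy').reshape(-1,3)
for y,s in((.2178,-.015),(.1701,-.02),(.1223,-.018)):
  for C in(Q,T):
    k=(Q[:,2]>0) if 0 else (C[:,2]>.033)&(C[:,2]<.043)&(abs(C[:,1]-y-s*(C[:,0]-.475))<.005)&(abs(C[:,0]-.475)<.08)
    print(y,np.percentile(C[k,0],[0,1,99,100]).round(4))
k=(Q[:,2]>.036)&(Q[:,2]<.044)&(Q[:,1]>-.06)&(Q[:,1]<.3)&(Q[:,0]>.37)&(Q[:,0]<.6)
print(cv2.minAreaRect((Q[k,:2]*1e3).astype(np.float32)))
go([.474,.2178,.20],np.pi/2-.017)
```

```text
0.2178 [0.3986 0.4002 0.5434 0.5444]
0.2178 [0.3984 0.3985 0.5413 0.5415]
0.1701 [0.3983 0.3995 0.5425 0.5434]
0.1701 [0.3977 0.3978 0.541  0.5411]
0.1223 [0.3968 0.3991 0.5416 0.5425]
0.1223 [0.3971 0.3972 0.5402 0.5404]
((497.9053955078125, 136.11585998535156), (328.7437744140625, 205.17967224121094), 89.59025573730469)
shift [  3.3 -86.4  73.2]
turn about tool z deg 3.75
```

Run:
```python
from h import *
Q=np.load('w3.npy').reshape(-1,3)
for y,s in((.2178,-.015),(.1701,-.02),(.1223,-.018)):
    k=(Q[:,2]>.034)&(Q[:,2]<.043)&(abs(Q[:,1]-y-s*(Q[:,0]-.475))<.004)&(abs(Q[:,0]-.475)<.08)
    x=np.sort(Q[k,0]);g=np.where(np.diff(x)>.003)[0];print([(x[i].round(4),x[i+1].round(4)) for i in g])
```

```text
[(np.float64(0.4051), np.float64(0.4152)), (np.float64(0.5239), np.float64(0.5383))]
[(np.float64(0.4039), np.float64(0.4202)), (np.float64(0.5293), np.float64(0.5372))]
[(np.float64(0.403), np.float64(0.4089)), (np.float64(0.5178), np.float64(0.537))]
```

```bash
python3 -m jog '[[[-1,-43,40,0,0,3.7,36],[-1,-86,80,0,0,3.7,36],[-1,-86,125,0,0,3.7,36],[-1,-86,165,0,0,3.7,36],[-1,-86,173,0,0,3.7,36],[-1,-86,173,0,0,3.7,36],[-1,-86,173,0,0,3.7,36],[-1,-86,173,0,0,3.7,36],[-1,-86,173,0,0,3.7,36]]]'
python3 - <<'E'
from h import *
go([.4697,.2178,.015],np.pi/2-.017)
E
```

```text
time: 11.65
position: [0.471, 0.2182, 0.1024]
tool_rot: [3.141, -0.025, 0.005]
ft_force: [0.1, 0.5, -0.1]
grip_width: 0.413
grip_force: 0.0
shift [-1.5  0.4 87.4]
turn about tool z deg 0.07
```

```bash
python3 -m jog '[[[-1.5,0,40,0,0,0,36],[-1.5,0,75,0,0,0,36],[-1.5,0,87,0,0,0,36],[-1.5,0,87,0,0,0,36],[-1.5,0,87,0,0,0,10],[-1.5,0,87,0,0,0,10],[-1.5,0,87,0,0,0,10],[-1.5,0,87,0,0,0,10],[-1.5,0,87,0,0,0,10],[-1.5,0,87,0,0,0,10]]]' 40
python3 -m jog '[[[0,0,-20,0,0,0,10],[0,0,-60,0,0,0,10],[0,0,-110,0,0,0,10],[0,0,-155,0,0,0,10],[0,0,-155,0,0,0,10],[0,0,-155,0,0,0,10]]]'
python3 - <<'E'
from h import *
go(cw(0,72,170),np.pi/2+CY)
E
```

```text
time: 12.65
position: [0.4688, 0.2181, 0.0144]
tool_rot: [3.141, -0.024, 0.002]
ft_force: [0.5, -0.9, 6.6]
grip_width: 0.17
grip_force: 40.0
time: 13.25
position: [0.4682, 0.2181, 0.1688]
tool_rot: [3.141, -0.024, 0.002]
ft_force: [-0.2, 0.3, -1.9]
grip_width: 0.173
grip_force: 40.0
shift [ 40.3 454.   -0.7]
turn about tool z deg 7.5
```

```bash
python3 -m jog '[[[3,30,-10,0,0,1,10],[7,75,-10,0,0,2,10],[11,120,-10,0,0,3,10],[15,165,-10,0,0,4,10],[19,210,-10,0,0,5,10],[23,255,-10,0,0,6,10],[27,300,-10,0,0,7,10],[31,345,-10,0,0,7.5,10],[35,390,-10,0,0,7.5,10],[39,435,-10,0,0,7.5,10]]]'
python3 -m jog '[[[-5,45,0,0,0,0,10],[-10,90,0,0,0,0,10],[-14,130,0,0,0,0,10],[-18,150,0,0,0,0,10],[-18,160,0,0,0,0,10],[-18,160,0,0,0,0,10],[-18,160,0,0,0,0,10]]]'
python3 - <<'E'
from h import *
d=img('wrist','w4.png');p,M,s=tool();print(case(p),s['joint_positions'])
P=cloud(d);Q=P.reshape(-1,3);q=case(Q)
np.save('w4.npy',P)
for n,k in dict(knob=(Q[:,2]>.095)&(Q[:,2]<.11)&(abs(q[:,0]+92)<20)&(abs(q[:,1]+10)<30),bar=(Q[:,2]>.08)&(Q[:,2]<.09)&(abs(q[:,0]-110)<20)&(abs(q[:,1])<45)).items(): print(n,k.sum(),q[k].mean(0))
go(cw(-1,-72,17),np.pi/2+CY)
E
```

```text
time: 14.25
position: [0.4987, -0.2186, 0.1757]
tool_rot: [-3.132, 0.228, 0.007]
ft_force: [0.8, 0.1, -0.2]
grip_width: 0.172
grip_force: 40.0
time: 14.95
position: [0.4601, -0.3708, 0.1776]
tool_rot: [-3.132, 0.225, 0.002]
ft_force: [0.4, 0.7, -0.9]
grip_width: 0.174
grip_force: 40.0
[-21.30246425 -66.68824831] [ 1.08810266  0.26496178 -0.53493885  1.64680554  0.1395029   1.26946749
 -1.18646025]
knob 0 [nan nan]
bar 1928 [108.93292415   0.17601118]
shift [ 20.4   5.6 161. ]
turn about tool z deg 0.2<stdin>:5: RuntimeWarning: Mean of empty slice.
  ret = um.true_divide(
```

View pics/w4.png

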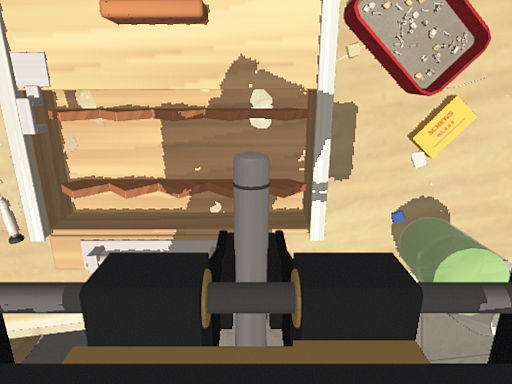

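The bar is held straight along the case's x (col 251). The open case shows both toothed ribs (rows 115 and 187). I'll check the frame quickly against the runners and ribs.

Run:
```python
from h import *
P=np.load('w4.npy');Q=P.reshape(-1,3);q=case(Q);z=Q[:,2]
for s in(-1,1):
    k=(z>.056)&(z<.066)&(abs(q[:,1]-s*127)<8)&(q[:,0]>-60)&(q[:,0]<50);print('runner',k.sum(),q[k,1].mean(),np.percentile(q[k,1],[2,98]))
for s in(-1,1):
    k=(z>.026)&(z<.046)&(abs(q[:,0]-s*35)<8)&(abs(q[:,1])<110);
    print('rib',k.sum(),q[k,0].mean())
    for y in range(-108,110,6):
        m=k&(abs(q[:,1]-y)<3); print(y,(z[m].max()*1e3).round() if m.sum()>3 else '-',end='; ')
    print()
```

```text
runner 1862 -124.963984476331 [-130.82806    -119.20091436]
runner 1963 124.96538265941307 [119.14744444 131.19602426]
rib 1642 -33.59942194278061
-108 35.0; -102 41.0; -96 45.0; -90 41.0; -84 35.0; -78 -; -72 -; -66 -; -60 -; -54 -; -48 45.0; -42 42.0; -36 35.0; -30 28.0; -24 -; -18 29.0; -12 34.0; -6 40.0; 0 44.0; 6 41.0; 12 35.0; 18 29.0; 24 -; 30 30.0; 36 35.0; 42 41.0; 48 45.0; 54 41.0; 60 35.0; 66 29.0; 72 -; 78 30.0; 84 35.0; 90 41.0; 96 44.0; 102 40.0; 108 34.0; 
rib 1882 35.59919928739291
-108 34.0; -102 40.0; -96 45.0; -90 42.0; -84 37.0; -78 30.0; -72 -; -66 30.0; -60 35.0; -54 40.0; -48 44.0; -42 41.0; -36 36.0; -30 29.0; -24 -; -18 29.0; -12 35.0; -6 40.0; 0 44.0; 6 41.0; 12 35.0; 18 30.0; 24 -; 30 29.0; 36 36.0; 42 42.0; 48 44.0; 54 41.0; 60 35.0; 66 29.0; 72 -; 78 29.0; 84 35.0; 90 41.0; 96 45.0; 102 41.0; 108 35.0;
```

```bash
python3 -m jog '[[[10,3,10,0,0,0,10],[20,5.5,20,0,0,0,10],[20,5.5,55,0,0,0,10],[20,5.5,90,0,0,0,10],[20,5.5,120,0,0,0,10],[20,5.5,140,0,0,0,10],[20,5.5,152,0,0,0,10],[20,5.5,161,0,0,0,10],[20,5.5,161,0,0,0,10]]]'
python3 - <<'E'
from h import *
p,M,s=tool();print(case(p),p[2],s['ft_force'],s['grip_width'])
E
```

```text
time: 15.9
position: [0.4792, -0.3808, 0.0172]
tool_rot: [-3.133, 0.227, 0.0]
ft_force: [0.6, 1.4, -1.3]
grip_width: 0.169
grip_force: 40.0
[ -1.28511791 -74.03917074] 0.01715315041387376 [ 0.62090037  1.43027516 -1.31364533] 0.16877470109969311
```

```bash
python3 -m jog '[[[0,-2,1.5,0,0,0,10],[0,-2,1.5,0,0,0,10],[0,-2,1.5,0,0,0,36],[0,-2,1.5,0,0,0,36],[0,-2,1.5,0,0,0,36],[0,-2,-30,0,0,0,36],[0,-2,-75,0,0,0,36],[0,-2,-120,0,0,0,36],[0,-2,-165,0,0,0,36],[0,-2,-180,0,0,0,36]]]'
python3 - <<'E'
from h import *
d=img('wrist');p,M,s=tool();print(case(p),p[2])
Q=cloud(d).reshape(-1,3);q=case(Q);z=Q[:,2]
k=(z>.034)&(z<.043)&(abs(q[:,1]+72)<10)&(abs(q[:,0])<66);print(k.sum(),q[k].min(0),q[k].max(0),z[k].max(),cv2.fitLine(q[k].astype(np.float32),2,0,.01,.01).ravel())
go([.474,.1701,.2],np.pi/2-.02)
d=img('top','top2.png');P=cloud(d);np.save('top2.npy',P);T=P.reshape(-1,3)
for y,s in((.1701,-.02),(.1223,-.018)):
    k=(T[:,2]>.034)&(T[:,2]<.043)&(abs(T[:,1]-y-s*(T[:,0]-.475))<.008)&(abs(T[:,0]-.47)<.055);print(k.sum(),T[k].mean(0))
E
```

```text
time: 16.9
position: [0.4811, -0.3808, 0.2038]
tool_rot: [3.127, -0.228, 0.011]
ft_force: [0.3, -0.2, -0.5]
grip_width: 0.414
grip_force: 0.0
[  0.8664943  -73.99720823] 0.20424069889608976
1481 [-65.9603845 -79.9448837] [ 53.82987781 -62.21792502] 0.04082051305542271 [ 9.9997151e-01  7.5516133e-03  1.4878932e+00 -7.1618324e+01]
shift [-8.730e+01 -5.443e+02  2.000e-01]
turn about tool z deg -7.2
139 [0.47281667 0.16907141 0.03835695]
145 [0.46472632 0.12181192 0.03800077]
```

```bash
python3 -m jog '[[[-7,-45,0,0,0,0,36],[-14,-90,0,0,0,-1,36],[-22,-135,0,0,0,-2,36],[-29,-180,0,0,0,-3,36],[-36,-225,0,0,0,-4,36],[-43,-270,0,0,0,-5,36],[-50,-315,0,0,0,-6,36],[-58,-360,0,0,0,-7,36],[-65,-405,0,0,0,-7,36],[-72,-450,0,0,0,-7,36]]]' >/dev/null
python3 -m jog '[[[-7,-45,20,0,0,0,36],[-15,-94,60,0,0,0,36],[-15,-94,95,0,0,0,36],[-15,-94,95,0,0,0,36],[-15,-94,95,0,0,0,36],[-15,-94,95,0,0,0,36]]]'
python3 - <<'E'
from h import *
go([.474,.170,.0145],np.pi/2-.02)
E
```

```text
time: 18.6
position: [0.4612, 0.1696, 0.1034]
tool_rot: [3.141, -0.04, 0.002]
ft_force: [0.8, -0.1, 0.3]
grip_width: 0.416
grip_force: 0.0
shift [12.7 -0.8 88.9]
turn about tool z deg -0.31
```

```bash
python3 -m jog '[[[12.7,-0.8,40,0,0,-0.3,36],[12.7,-0.8,75,0,0,-0.3,36],[12.7,-0.8,89,0,0,-0.3,36],[12.7,-0.8,89,0,0,-0.3,36],[12.7,-0.8,89,0,0,-0.3,10],[12.7,-0.8,89,0,0,-0.3,10],[12.7,-0.8,89,0,0,-0.3,10],[12.7,-0.8,89,0,0,-0.3,10],[12.7,-0.8,89,0,0,-0.3,10],[12.7,-0.8,89,0,0,-0.3,10]]]' 40
python3 -m jog '[[[0,0,-20,0,0,0,10],[0,0,-60,0,0,0,10],[0,0,-110,0,0,0,10],[0,0,-155,0,0,0,10],[0,0,-165,0,0,0,10],[0,0,-165,0,0,0,10]]]'
python3 - <<'E'
from h import *
go(cw(-1,-24,177),np.pi/2+CY)
E
```

```text
time: 19.6
position: [0.4738, 0.1699, 0.0145]
tool_rot: [3.139, -0.03, 0.002]
ft_force: [-0.5, -3.7, 6.7]
grip_width: 0.173
grip_force: 40.0
time: 20.2
position: [0.4738, 0.1715, 0.18]
tool_rot: [3.141, -0.029, 0.006]
ft_force: [0.4, -1.3, -1.0]
grip_width: 0.172
grip_force: 40.0
shift [ 22.1 502.5   3.5]
turn about tool z deg 7.31
```

```bash
python3 -m jog '[[[1,30,0,0,0,1,10],[3,75,0,0,0,2,10],[5,120,0,0,0,3,10],[7,165,0,0,0,4,10],[9,210,0,0,0,5,10],[11,255,0,0,0,6,10],[13,300,0,0,0,7,10],[15,345,0,0,0,7.3,10],[17,390,0,0,0,7.3,10],[19,435,0,0,0,7.3,10]]]' >/dev/null
python3 -m jog '[[[1,35,0,0,0,0,10],[3,60,0,0,0,0,10],[3,67,0,0,0,0,10],[3,67,0,0,0,0,10],[3,67,0,0,0,0,10],[3,67,0,0,0,0,10]]]'
python3 - <<'E'
from h import *
go(cw(-1,-24,16),np.pi/2+CY)
E
```

```text
time: 21.8
position: [0.4777, -0.3285, 0.1784]
tool_rot: [-3.133, 0.223, 0.001]
ft_force: [0.6, 0.2, -1.3]
grip_width: 0.169
grip_force: 40.0
shift [  9.4   1.5 162.4]
turn about tool z deg 0.21
```

```bash
python3 -m jog '[[[5,1,20,0,0,0.2,10],[9,1.5,55,0,0,0.2,10],[9,1.5,90,0,0,0.2,10],[9,1.5,120,0,0,0.2,10],[9,1.5,140,0,0,0.2,10],[9,1.5,152,0,0,0.2,10],[9,1.5,162,0,0,0.2,10],[9,1.5,162,0,0,0.2,10],[9,1.5,162,0,0,0.2,10]]]'
python3 - <<'E'
from h import *
p,M,s=tool();print(case(p),p[2],s['ft_force'],s['grip_width'])
E
```

```text
time: 22.7
position: [0.4864, -0.3339, 0.0176]
tool_rot: [3.132, -0.233, 0.002]
ft_force: [-0.1, -0.5, -0.4]
grip_width: 0.168
grip_force: 40.0
[ -0.89000382 -26.61003454] 0.017564697467495786 [-0.11732566 -0.45109306 -0.4042784 ] 0.16783628647809753
```

```bash
python3 -m jog '[[[0,-2.5,1.5,0,0,0,10],[0,-2.5,2,0,0,0,10],[0,-2.5,2,0,0,0,36],[0,-2.5,2,0,0,0,36],[0,-2.5,2,0,0,0,36],[0,-2.5,-30,0,0,0,36],[0,-2.5,-75,0,0,0,36],[0,-2.5,-120,0,0,0,36],[0,-2.5,-165,0,0,0,36],[0,-2.5,-180,0,0,0,36]]]'
cat > chk.py <<'E'
from h import *
import sys
d=img('wrist');p,M,s=tool();print(case(p),p[2])
Q=cloud(d).reshape(-1,3);q=case(Q);z=Q[:,2]
for y in map(float,sys.argv[1:]):
    k=(z>.034)&(z<.043)&(abs(q[:,1]-y)<10)&(q[:,0]<60)&(q[:,0]>-50);print(y,k.sum(),q[k].min(0),q[k].max(0),z[k].max(),cv2.fitLine(q[k].astype(np.float32),2,0,.01,.01).ravel())
E
python3 chk.py -72 -24
python3 - <<'E'
from h import *
go([.463,.1223,.2],np.pi/2-.018)
d=img('top');T=cloud(d).reshape(-1,3)
k=(T[:,2]>.034)&(T[:,2]<.043)&(abs(T[:,1]-.1223)<.012)&(abs(T[:,0]-.465)<.056);print(k.sum(),T[k].mean(0))
E
```

```text
time: 23.7
position: [0.4885, -0.3324, 0.2023]
tool_rot: [3.127, -0.234, 0.011]
ft_force: [0.0, -0.7, 0.6]
grip_width: 0.415
grip_force: 0.0
[  1.11945888 -25.05448427] 0.20264819525018188
-72.0 1447 [-49.97476389 -78.80114424] [ 53.72919477 -63.85228887] 0.041058624420000474 [ 9.9998206e-01  5.9938179e-03  4.2088327e+00 -7.1105980e+01]
-24.0 1447 [-49.89360867 -30.57587611] [ 54.19330799 -16.18646417] 0.040216637321243205 [ 9.9998111e-01  6.1457190e-03  4.0400009e+00 -2.3653965e+01]
shift [ -93.1 -446.1   -0.5]
turn about tool z deg -7.52
149 [0.46260958 0.12187009 0.03786859]
```

```bash
python3 -m jog '[[[-9,-45,0,0,0,-1,36],[-19,-90,0,0,0,-2,36],[-28,-135,0,0,0,-3,36],[-37,-180,0,0,0,-4,36],[-47,-225,0,0,0,-5,36],[-56,-270,0,0,0,-6,36],[-66,-315,0,0,0,-7,36],[-75,-360,0,0,0,-7.5,36],[-84,-405,0,0,0,-7.5,36],[-93,-446,0,0,0,-7.5,36]]]' >/dev/null
python3 -m jog '[[[0,0,40,0,0,0,36],[0,0,80,0,0,0,36],[0,0,95,0,0,0,36],[0,0,95,0,0,0,36],[0,0,95,0,0,0,36],[0,0,95,0,0,0,36]]]'
python3 - <<'E'
from h import *
go([.463,.122,.0145],np.pi/2-.018)
E
```

```text
time: 25.4
position: [0.4617, 0.1236, 0.1029]
tool_rot: [3.141, -0.03, 0.004]
ft_force: [-0.0, 0.7, 0.2]
grip_width: 0.415
grip_force: 0.0
shift [ 1.1  1.6 88.4]
turn about tool z deg -0.05
```

```bash
python3 -m jog '[[[1,1.5,40,0,0,0,36],[1,1.5,75,0,0,0,36],[1,1.5,88,0,0,0,36],[1,1.5,88.5,0,0,0,36],[1,1.5,88.5,0,0,0,10],[1,1.5,88.5,0,0,0,10],[1,1.5,88.5,0,0,0,10],[1,1.5,88.5,0,0,0,10],[1,1.5,88.5,0,0,0,10],[1,1.5,88.5,0,0,0,10]]]' 40
python3 -m jog '[[[0,0,-20,0,0,0,10],[0,0,-60,0,0,0,10],[0,0,-110,0,0,0,10],[0,0,-155,0,0,0,10],[0,0,-165,0,0,0,10],[0,0,-165,0,0,0,10]]]'
python3 - <<'E'
from h import *
go(cw(-1,24,177),np.pi/2+CY)
E
```

```text
time: 26.4
position: [0.4623, 0.1221, 0.0139]
tool_rot: [3.141, -0.029, 0.003]
ft_force: [-0.8, -1.6, 6.8]
grip_width: 0.173
grip_force: 40.0
time: 27.0
position: [0.4624, 0.1219, 0.1792]
tool_rot: [3.139, -0.03, 0.005]
ft_force: [0.8, -0.1, -1.1]
grip_width: 0.169
grip_force: 40.0
shift [ 39.  405.1   3.1]
turn about tool z deg 7.28
```

```bash
python3 -m jog '[[[3,30,0,0,0,1,10],[7,75,0,0,0,2,10],[11,120,0,0,0,3,10],[16,165,0,0,0,4,10],[20,210,0,0,0,5,10],[25,255,0,0,0,6,10],[29,300,0,0,0,7,10],[34,345,0,0,0,7.3,10],[37,385,0,0,0,7.3,10],[39,405,0,0,0,7.3,10]]]' >/dev/null
python3 -m jog '[[[0,0,0,0,0,0,10],[0,0,0,0,0,0,10],[0,0,0,0,0,0,10]]]'
python3 chk.py -72 -24
python3 - <<'E'
from h import *
go(cw(-1,24,16),np.pi/2+CY)
E
```

```text
time: 28.3
position: [0.4932, -0.2808, 0.1773]
tool_rot: [-3.133, 0.223, 0.002]
ft_force: [-0.5, 0.1, -1.2]
grip_width: 0.171
grip_force: 40.0
[-1.79612991 26.64828882] 0.17772743756360476
-72.0 1661 [-49.95160561 -78.72359647] [ 53.43260832 -63.6467081 ] 0.04014023221799218 [ 9.9998426e-01  5.6060283e-03  4.4886489e+00 -7.0560768e+01]
-24.0 1677 [-49.90234326 -30.81803844] [ 53.98604481 -15.77149715] 0.040160639959646895 [ 9.9998438e-01  5.5921753e-03  4.3190670e+00 -2.3079842e+01]
shift [  0.9   2.7 161.7]
turn about tool z deg 0.21
```

```bash
python3 -m jog '[[[1,1,20,0,0,0.2,10],[1,1,55,0,0,0.2,10],[1,0.5,90,0,0,0.2,10],[1,0.5,120,0,0,0.2,10],[1,0.5,140,0,0,0.2,10],[1,0.5,152,0,0,0.2,10],[1,0.5,161,0,0,0.2,10],[1,0.5,161,0,0,0.2,10],[1,0.5,161,0,0,0.2,10]]]'
python3 - <<'E'
from h import *
p,M,s=tool();print(case(p),p[2],s['ft_force'],s['grip_width'])
E
```

```text
time: 29.25
position: [0.4947, -0.2844, 0.0181]
tool_rot: [3.132, -0.233, 0.002]
ft_force: [-0.4, -0.4, -1.0]
grip_width: 0.174
grip_force: 40.0
[ 0.02448428 23.58322921] 0.018052736900146304 [-0.41681205 -0.44802401 -1.03734526] 0.1743316259182155
```

```bash
python3 -m jog '[[[0,0,2,0,0,0,10],[0,0,2.5,0,0,0,10],[0,0,2.5,0,0,0,36],[0,0,2.5,0,0,0,36],[0,0,2.5,0,0,0,36],[0,0,-30,0,0,0,36],[0,0,-75,0,0,0,36],[0,0,-120,0,0,0,36],[0,0,-165,0,0,0,36],[0,0,-180,0,0,0,36]]]'
python3 -m jog '[[[0,0,0,0,0,0,36],[0,0,0,0,0,0,36],[0,0,0,0,0,0,36]]]' >/dev/null
python3 chk.py -72 -24 24
python3 - <<'E'
from h import *
img('top','top3.png'); img('wrist','w5.png')
go(cw(110,0,150),CY)
E
python3 -c "
import cv2;a=cv2.imread('pics/top3.png')[140:270,130:390];cv2.imwrite('pics/f.png',cv2.resize(a,None,fx=3,fy=3,interpolation=2))"
```

```text
time: 30.25
position: [0.4965, -0.285, 0.2026]
tool_rot: [3.128, -0.233, 0.011]
ft_force: [0.8, -0.5, -0.5]
grip_width: 0.416
grip_force: 0.0
[-1.95231197 24.00461731] 0.19489724452807844
-72.0 1521 [-49.72485726 -78.88630702] [ 53.34311578 -63.6377611 ] 0.04028238492055598 [ 9.9997997e-01  6.3251522e-03  4.2224636e+00 -7.0638786e+01]
-24.0 1522 [-49.95116027 -30.95105763] [ 53.65808781 -16.01071568] 0.04026582443631172 [ 9.9998933e-01  4.6216925e-03  4.3623033e+00 -2.3147131e+01]
24.0 1537 [-49.92357752  17.26814676] [54.75089986 31.79227211] 0.040237902915248466 [9.9995673e-01 9.3007395e-03 4.8719273e+00 2.4415861e+01]
shift [111.8  23.7  45.1]
turn about tool z deg 89.83
```

View pics/w5.png

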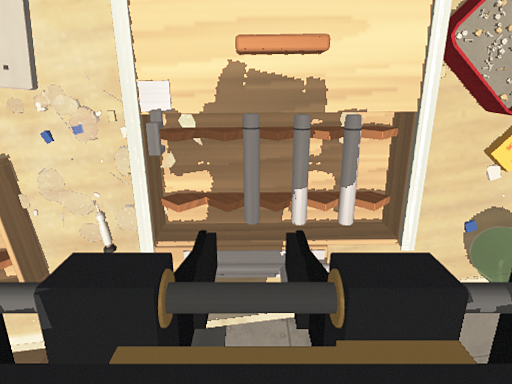

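View pics/f.png

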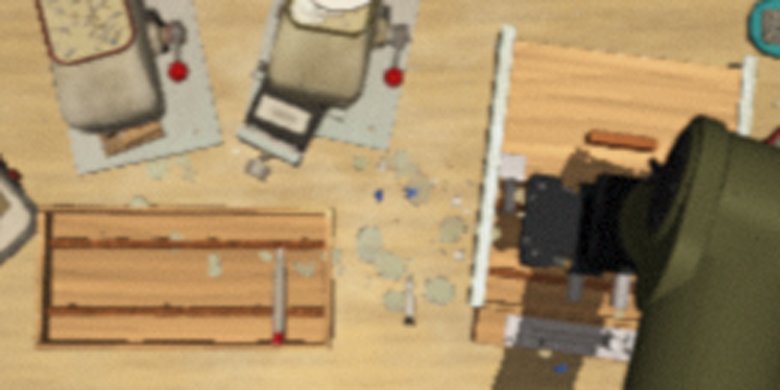

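All three bars lie in their rests (wrist image cols 251, 301 and 350), and only the pen is left in the rack (crop 278,300). Now for the lid.

```bash
python3 -m jog '[[[11,2,0,0,0,-8,36],[22,4,0,0,0,-16,36],[34,7,0,0,0,-24,36],[45,9,0,0,0,-32,36],[56,12,0,0,0,-40,36],[67,14,0,0,0,-48,36],[78,16,0,0,0,-56,36],[89,19,0,0,0,-64,36],[100,21,10,0,0,-72,36],[112,24,20,0,0,-80,36]]]' >/dev/null
python3 -m jog '[[[0,0,10,0,0,-8,40],[0,0,20,0,0,-10,40],[0,0,20,0,0,-10,40],[0,0,20,0,0,-10,40],[0,0,20,0,0,-10,40]]]'
python3 - <<'E'
from h import *
p,M,s=tool();print(case(p)); go(cw(109.5,0,62),CY)
d=img('wrist');Q=cloud(d).reshape(-1,3);q=case(Q)
k=(Q[:,2]>.08)&(Q[:,2]<.09)&(abs(q[:,0]-110)<20)&(abs(q[:,1])<45);print('bar',k.sum(),q[k].mean(0) if k.any() else 0)
E
```

```text
time: 32.2
position: [0.6013, -0.3246, 0.1578]
tool_rot: [2.381, 2.047, -0.001]
ft_force: [0.2, -0.5, -0.3]
grip_width: 0.453
grip_force: 0.0
[111.36730776  -0.71468358]
shift [ 0.8 -1.9 95.8]
turn about tool z deg -0.26
bar 1462 [109.45064987   3.47190869]
```

```bash
python3 -m jog '[[[1,-1.5,30,0,0,-0.3,40],[1,-1.5,65,0,0,-0.3,40],[1,-1.5,88,0,0,-0.3,40],[1,-1.5,94,0,0,-0.3,40],[1,-1.5,94,0,0,-0.3,8],[1,-1.5,94,0,0,-0.3,8],[1,-1.5,94,0,0,-0.3,8],[1,-1.5,94,0,0,-0.3,8],[1,-1.5,94,0,0,-0.3,8],[1,-1.5,94,0,0,-0.3,8]]]' 30
python3 - <<'E'
from h import *
p,M,s=tool();print(case(p),p[2],s['grip_width']*87,s['grip_force']); go(cw(-20,0,63.5),CY)
E
```

```text
time: 33.25
position: [0.5994, -0.3235, 0.0641]
tool_rot: [2.375, 2.056, -0.002]
ft_force: [-4.0, 0.9, 5.4]
grip_width: 0.134
grip_force: 30.0
[1.09377275e+02 6.77291820e-02] 0.06414285332672663 11.670419139055394 29.996799929067492
shift [   0.2 -129.4    0.8]
turn about tool z deg 0.12
```

```bash
python3 -m jog '[[[0,-14,-1,0,0,0,8],[0,-30,-1,0,0,0,8],[0,-47,-1,0,0,0,8],[0,-64,-1,0,0,0,8],[0,-81,-1,0,0,0,8],[0,-98,-1,0,0,0,8],[0,-113,-1,0,0,0,8],[0,-125,-1,0,0,0,8],[0,-131,-1,0,0,0,8],[0,-132,-1,0,0,0,8]]]'
python3 -m jog '[[[0,0,0,0,0,0,8],[0,0,0,0,0,0,8],[0,0,0,0,0,0,8]]]'
python3 - <<'E'
from h import *
p,M,s=tool();print(case(p),p[2],s['grip_width']*87,s['grip_force'])
E
```

```text
time: 34.25
position: [0.4707, -0.3054, 0.0642]
tool_rot: [2.372, 2.053, 0.003]
ft_force: [9.5, -4.6, -10.3]
grip_width: 0.137
grip_force: 30.0
time: 34.55
position: [0.4707, -0.3054, 0.0642]
tool_rot: [2.372, 2.054, 0.002]
ft_force: [5.9, -3.6, -8.3]
grip_width: 0.136
grip_force: 30.0
[-20.6470074   -0.72106836] 0.0641946008458497 11.860850111798669 30.026402631774545
```

```bash
python3 -m jog '[[[0,0,0,0,0,0,40],[0,0,0,0,0,0,40],[0,0,0,0,0,0,40],[0,0,-30,0,0,0,40],[0,0,-70,0,0,0,40],[0,0,-100,0,0,8,40],[0,-5,-100,0,0,16,40],[0,-15,-100,0,0,24,40],[-2,-25,-100,0,0,32,40],[-4,-35,-100,0,0,40,40]]]' >/dev/null
python3 -m jog '[[[0,0,0,0,0,8,40],[0,0,0,0,0,16,40],[0,0,0,0,0,24,40],[0,0,0,0,0,32,40],[0,0,0,0,0,40,40],[0,0,0,0,0,48,40],[0,0,0,0,0,50,40],[0,0,0,0,0,50,40],[0,0,0,0,0,50,40]]]'
python3 - <<'E'
from h import *
d=img('wrist');p,M,s=tool();print(case(p),p[2],s['joint_positions'][6])
Q=cloud(d).reshape(-1,3);q=case(Q)
for n,k in dict(knob=(Q[:,2]>.095)&(Q[:,2]<.11)&(abs(q[:,0]+92)<20)&(abs(q[:,1]+10)<30),bar=(Q[:,2]>.08)&(Q[:,2]<.09)&(abs(q[:,0]+20)<20)&(abs(q[:,1])<45)).items(): print(n,k.sum(),q[k].mean(0) if k.any() else 0)
go(cw(-92,-10,140),np.pi/2+CY)
E
```

```text
time: 36.45
position: [0.4339, -0.303, 0.1641]
tool_rot: [3.133, -0.224, -0.001]
ft_force: [-0.0, -0.7, -0.1]
grip_width: 0.456
grip_force: 0.0
[-57.38089339  -3.82585248] 0.16414011371563747 -1.2718834242239356
knob 326 [-90.16883366  -9.43049455]
bar 1624 [-19.26401793   0.05439471]
shift [-34.6   6.1  24.2]
turn about tool z deg 0.19
```

```bash
python3 -m jog '[[[-15,3,0,0,0,0,40],[-34.5,6,0,0,0,0,40],[-34.5,6,0,0,0,0,40],[-34.5,6,20,0,0,0,40],[-34.5,6,50,0,0,0,40],[-34.5,5,80,0,0,0,40],[-34.5,5,90,0,0,0,40],[-34.5,5,90,0,0,0,40],[-34.5,5,90,0,0,0,40]]]'
python3 - <<'E'
from h import *
p,M,s=tool();print(case(p),p[2]);go(cw(-92,-10,73.5),np.pi/2+CY)
E
```

```text
time: 37.4
position: [0.4001, -0.3037, 0.0752]
tool_rot: [3.133, -0.225, 0.002]
ft_force: [0.7, 0.8, 0.8]
grip_width: 0.46
grip_force: 0.0
[-90.66696853  -9.29035388] 0.07517181092917685
shift [-1.3  0.7  1.7]
turn about tool z deg 0.15
```

```bash
python3 -m jog '[[[-1,0.5,1.5,0,0,0,10],[-1,0.5,1.5,0,0,0,10],[-1,0.5,1.5,0,0,0,10],[-1,0.5,1.5,0,0,0,10],[-1,0.5,1.5,0,0,0,10],[-1,0.5,1.5,0,0,0,10]]]' 20
python3 -m jog '[[[0,-6,0,0,0,0,10],[0,-12,0,0,0,0,10],[0,-18,0,0,0,0,10],[0,-24,0,0,0,0,10],[0,-30,0,0,0,0,10],[0,-36,0,0,0,0,10],[0,-40,0,0,0,0,10],[0,-41,0,0,0,0,10],[0,-41,0,0,0,0,10],[0,-41,0,0,0,0,10]]]'
python3 - <<'E'
from h import *
p,M,s=tool();print(case(p),p[2],s['grip_width']*87)
E
```

```text
time: 38.0
position: [0.398, -0.304, 0.073]
tool_rot: [3.132, -0.226, -0.0]
ft_force: [-0.7, 0.3, 2.3]
grip_width: 0.157
grip_force: 20.0
time: 39.0
position: [0.4035, -0.2651, 0.0729]
tool_rot: [3.13, -0.227, 0.0]
ft_force: [-1.6, -6.3, 2.2]
grip_width: 0.154
grip_force: 20.0
[-92.93350543  29.42767669] 0.07291305568480119 13.380256085587906
```

Home at y = 29.4 (29.3 before drawing). Release, retreat and check.

```bash
python3 -m jog '[[[0,0.5,0,0,0,0,40],[0,0.5,0,0,0,0,40],[0,0.5,0,0,0,0,40],[0,0.5,-20,0,0,0,40],[0,0.5,-60,0,0,0,40],[0,0.5,-110,0,0,0,40],[0,0.5,-160,0,0,0,40],[0,0.5,-180,0,0,0,40],[0,0.5,-180,0,0,0,40],[0,0.5,-180,0,0,0,40]]]'
python3 - <<'E'
from h import *
d=img('wrist','w6.png');Q=cloud(d).reshape(-1,3);q=case(Q)
for n,k in dict(knob=(Q[:,2]>.095)&(Q[:,2]<.11)&(abs(q[:,0]+92)<20)&(abs(q[:,1]-20)<40),bar=(Q[:,2]>.08)&(Q[:,2]<.09)&(abs(q[:,0]+20)<20)&(abs(q[:,1])<45)).items(): print(n,k.sum(),q[k].mean(0) if k.any() else 0)
E
```

```text
time: 40.0
position: [0.4037, -0.2629, 0.2519]
tool_rot: [3.134, -0.225, -0.001]
ft_force: [-0.6, -0.2, 0.4]
grip_width: 0.461
grip_force: 0.0
knob 180 [-91.12410427  29.8190669 ]
bar 1018 [-19.83724575   0.52947543]
```

View pics/w6.png

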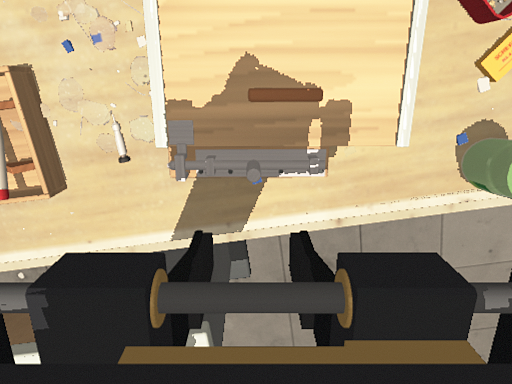

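The lid is shut (pull bar at 285,95), and the bolt knob is home at (254,172) through the keeper at (180,150). The pen and screwdriver are in place.

```bash
python3 -c "
from bench import ctrl
print(ctrl.close_job())"
```

```text
the job is handed in; nothing more can be done
None
```

The job is handed in, though the hand-in returned no verdict: by my last camera checks all three bars lay in case rests of their own before the lid was closed, the lid is shut, the bolt is home, the pen is still in the rack and the screwdriver was left alone.

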